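Set the indexing head to the red marker

TASK

Set the indexing head for the next cut: turn its handwheel by the wooden cross bar until the yellow pointer on the wheel's far rim points at the red marker on the dial plate, not the blue one. Then let go and leave the wheel standing there.

Things in the scene. Friction and masses are not known exactly. Their poses are not given: they have to be found in the camera images.
- index_wheel (a joint): handwheel angle about its upright axis, rad; grows anticlockwise from above; 0: pointer at the far middle of the dial plate; stops at -1.3 and +1.3. Stiff (0.12 N m), stays where left. Pale metal ring 104 mm across, top 54 mm above the bench, on a round base fixed to the bench (yaw within 0.3 rad) with a dark dial plate 200 mm across, top 30 mm above the bench.
- wheel_grip (a point): centre of the dark wooden cross bar on top of the wheel, on the turning axis, 76 mm above the bench. The bar is 76 mm long, 18 mm thick, 32 mm high (60 to 92 mm above the bench). Turns with the wheel: x lies along the bar, towards the pointer; y across the bar; z up.
- pointer_tip (a point): tip of the yellow pointer that sticks out of the wheel's rim on the side away from the robot, 63 mm from the turning axis, 48 mm above the bench. Turns with the wheel: x points outward along the pointer, away from the axis, and z up.
- red_marker_top (a point): centre of the top of the red marker, a red waisted button 14 mm across, 28 mm high, fixed on the dial plate, 70 to 90 mm from the turning axis, outside the pointer's circle, 43 to 58 degrees to the left or right of the plate's far middle; its top is 58 mm above the bench. A blue marker of the same shape stands on the other side.

How it is judged:
By the outcome, as a careful person would: the job done as asked, in the order asked, and still so for the second after the job is handed in, with the robot touching nothing.
It also fails if it takes over 32 s, if anything falls off the work surface, if the arm or the gripper's body presses on something with over 40 N, if the wrist force passes 120 N, or if a joint passes its speed limit or range.

ROBOT

A 6-joint arm with a two-finger parallel gripper is mounted at the origin on a cart in front of the work surface, level with it; the furniture and walls round the work are solid. World frame = base frame: x ahead of the robot, y to its left, z up, the work surface at z = 0. Lengths are in mm, angles in rad, forces in N, time in s.
With the tool pointing down it reaches from about 325 to 775 mm from the base axis. Payload 5.5 kg.
Tool frame: the origin (TCP) lies midway between the tips of the shut fingers; the grasp point (between the pads) lies 19 mm behind it; z points along the fingers, y is the direction in which the jaws open and shut (so a half turn about z gives the same grasp; the last joint's range is limited). The gripper opens to 88 mm and grips with 3 to 60 N. Pads are 20 mm wide; open, the fingers measure 115 mm over their backs; the gripper's body (75 mm by 178 mm) begins 61 mm behind the grasp point.
Start: joints at [1.138, 0.091, 1.231, -0, 1.82, -0.057], TCP at [220.215, 558.141, 222.631] pointing down, gripper open.
Joint ranges: [-2.87, 2.87], [-0.86, 2.18], [0.17, 2.46], [-1.51, 4.65], [0.06, 2.69], [-2.65, 2.65]. Speed limits (rad/s): [2.57, 2.57, 3.01, 3.14, 3.14, 3.14].

INTERFACE

Orientations are given as a unit quaternion [w, x, y, z].
In Python, from cell import * gives the robot as it stands.
- The arm moves only by the tool drive_tool, never from a script. Its argument "commands" is a list of rows, each a list of 5 numbers: the shift along the tool's x, y, z in m, then the turn about the tool's z in rad, then the opening, from -1 (shut) to 1 (fully open), so that 0 is half open. In form: [[dx, dy, dz, roll, grip], ...]. A call has 1 to 12 rows; each row is the pose to reach, as a shift and turn from the pose commanded when the call began, along the tool's axes at that moment; what a row does not reach only later rows make up. A row lasts 1/8 s, in which the tool goes at most 62.5 mm and 10.7 degrees, less where a joint would pass 70% of its speed; a pose out of reach is approached as far as the arm can. A call with a gripper value outside its range is refused whole. The fingers move at their own pace and stop on an object; "grip_force" is the grip in N (left out, the last holds). Time passes only in rows, so rows that repeat a pose let the fingers close. It gives the time, the measured TCP pose, the force and the opening at its end, in the units of the state.
- get_state(): the state, without advancing time (a new reading comes with each control period).
- camera(name): name is "scene" or "top"; returns (picture, depth): 480x640x3 uint8, blue, green, red; 480x640 float32, mm along the optical axis (not along the pixel's ray), 0 where there is no reading.
- calibration(name): a dict with "fx", "fy", "cx", "cy" (pixels), "world_to_cam" (4x4, takes a point from world to camera coordinates). Camera axes: x right, y down, z forward; pixel columns grow to the right and rows downward; lengths in mm; the calibration is good to about 2 mm. A picture is of the moment at which its call begins. calibration takes no time and is no camera call.
- hand_in(): hands the job in, once; it reports no verdict.
The state is a dict: "time_s": time; "joint_pos": joint angles; "qvel": joint speeds; "tau": joint torques, N m; "position": TCP position; "ee_rot": TCP orientation; "contact_force": force on the tool from outside, world axes, zero at the start; "torque": the same for the moment, N m; "grip_width": finger opening in mm.
Only numpy, scipy, OpenCV 4.12 (cv2) and the standard library are available. Lean on these libraries where they do the work, as an engineer would, in place of code of your own. Each camera call takes 0.05 s, during which the arm holds its last target.

## Working session

There is one attempt and no reset: what is moved stays moved. The work goes in short steps, Python scripts to look and compute and a tool call to move; the robot and the scene stay as the last step left them, time stands still between calls to the robot, and variables do not carry over. Pictures are saved under pics/ and viewed, and the job is handed in when it is done.

Besides the shell and the picture viewer there is one more tool, called after "Emit:" as name([rows], argument=value, ...), one row to a line, values as JSON. drive_tool: Moves the arm, as the interface text tells. Its arguments: {"type":"object","properties":{"commands":{"type":"array","items":{"type":"array","items":{"type":"number"}}},"grip_force":{"type":"number"}},"required":["commands"]}

```bash
mkdir -p pics; ls
python3 - <<'E'
from cell import *
import cv2,numpy as np
s=get_state();print(s)
for n in("scene","top"):
    im,d=camera(n);cv2.imwrite(f"pics/{n}0.png",im);np.save(f"pics/{n}0.npy",d);c=calibration(n);print(n,c)
E
```

```text
pics
{'time_s': 0.0, 'joint_pos': array([ 1.13827596e+00,  9.18155971e-02,  1.23186245e+00,  1.13381611e-06,
        1.81978076e+00, -5.66883180e-02]), 'qvel': array([ 7.20988108e-05, -1.16675551e-03, -5.69426689e-04,  5.26719052e-04,
        1.71023295e-03, -1.78360006e-03]), 'tau': array([ 5.36984608e-04, -4.46451724e+01, -4.06447077e+01,  6.97847363e-02,
        2.93713447e-02, -2.10363505e-04]), 'position': array([220.10159921, 557.86115947, 221.54600715]), 'ee_rot': array([-2.26498458e-04,  1.86811797e-01,  9.82395278e-01, -9.05168023e-04]), 'contact_force': array([-0.14846914, -0.31142466,  0.34256776]), 'torque': array([-0.02469153,  0.00944154,  0.0309058 ]), 'grip_width': 87.61476304597052}
scene {'fx': 562.639939507973, 'fy': 562.639939507973, 'cx': 318.9371510218054, 'cy': 239.29747289634844, 'world_to_cam': array([[ 6.27963736e-01, -7.78240377e-01, -1.86026265e-03,
        -3.64159392e+02],
       [-4.23824457e-01, -3.39978079e-01, -8.39516370e-01,
         3.69956931e+02],
       [ 6.52713088e-01,  5.27974261e-01, -5.43331210e-01,
         4.82384169e+02],
       [ 0.00000000e+00,  0.00000000e+00,  0.00000000e+00,
         1.00000000e+00]])}
top {'fx': 592.7360560445425, 'fy': 592.7360560445425, 'cx': 310.14969150999934, 'cy': 233.7152440462831, 'world_to_cam': array([[ 1.31792878e-02, -9.99913137e-01, -1.56914977e-04,
         3.17292529e+01],
       [-9.89344783e-01, -1.30172363e-02, -1.45008451e-01,
         6.18378564e+02],
       [ 1.44993813e-01,  2.06635112e-03, -9.89430404e-01,
         8.57794529e+02],
       [ 0.00000000e+00,  0.00000000e+00,  0.00000000e+00,
         1.00000000e+00]])}
```

View pics/scene0.png

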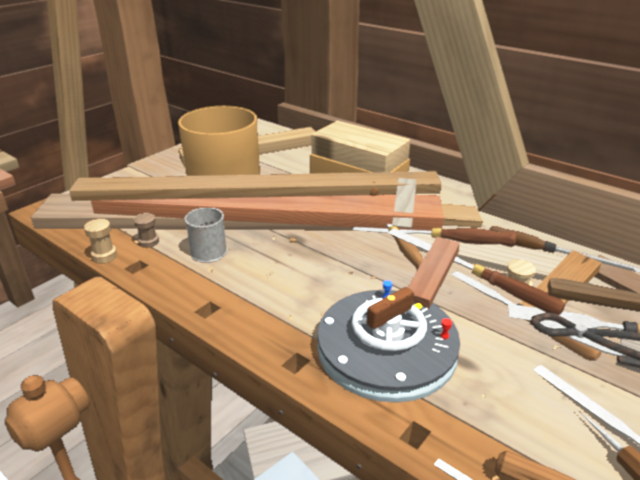

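View pics/top0.png

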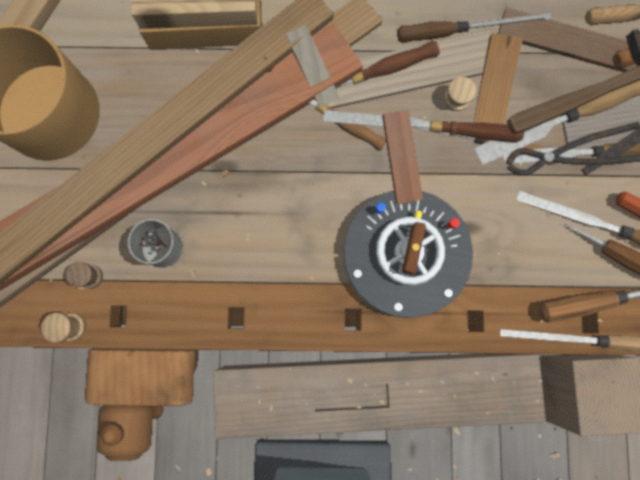

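Red sits to the right in the top view (455,223), blue at (381,208), the yellow pointer at (419,214), the bar at about (414,248); a plank lies at the plate's far edge. Next I measure these.

```bash
cat > h.py <<'E'
from cell import *
import cv2,numpy as np
def ray(n,u,v):
    c=calibration(n);T=c["world_to_cam"];R=T[:3,:3];o=-R.T@T[:3,3]
    return o,R.T@np.array([(u-c["cx"])/c["fx"],(v-c["cy"])/c["fy"],1.])
def onz(n,u,v,z):
    o,d=ray(n,u,v);return (o+d*(z-o[2])/d[2])
def tri(ps):
    A=0;b=0
    for n,u,v in ps:
        o,d=ray(n,u,v);d=d/np.linalg.norm(d);P=np.eye(3)-np.outer(d,d);A=A+P;b=b+P@o
    return np.linalg.solve(A,b)
def blobs(im,lo,hi,roi,mn=4):
    x0,y0,x1,y1=roi;h=cv2.cvtColor(im,cv2.COLOR_BGR2HSV)
    m=cv2.inRange(h,lo,hi);k=np.zeros_like(m);k[y0:y1,x0:x1]=m[y0:y1,x0:x1]
    n,l,s,c=cv2.connectedComponentsWithStats(k)
    return [(s[i],c[i].round(2)) for i in range(1,n) if s[i][4]>=mn],k
E
python3 - <<'E'
from h import *
R={"top":(335,180,480,325),"scene":(305,270,470,405)}
for n in R:
    im=cv2.imread(f"pics/{n}0.png");d=np.load(f"pics/{n}0.npy")
    for nm,lo,hi in(("red",(0,200,120),(6,255,255)),("blue",(100,150,80),(125,255,255)),("yel",(22,150,120),(34,255,255)),("white",(0,0,215),(180,40,255)),("wood",(5,110,30),(18,255,140))):
        b,_=blobs(im,lo,hi,R[n])
        for s,c in b: print(n,nm,s.tolist(),c)
    x0,y0,x1,y1=R[n]
    cv2.imwrite(f"pics/{n}0z.png",cv2.resize(im[y0:y1,x0:x1],None,fx=4,fy=4,interpolation=cv2.INTER_CUBIC))
E
```

```text
top blue [376, 203, 10, 10, 69] [380.06 207.39]
top yel [416, 211, 5, 6, 24] [418.21 213.88]
top white [379, 218, 45, 53, 344] [391.57 237.48]
top white [392, 222, 52, 61, 552] [426.15 259.49]
top white [355, 270, 6, 7, 34] [357.38 273.15]
top white [445, 290, 7, 6, 37] [448.08 292.46]
top white [395, 304, 7, 6, 38] [398.  306.5]
top wood [404, 224, 21, 49, 492] [413.52 248.05]
top wood [335, 285, 90, 40, 1316] [359.13 309.57]
top wood [465, 286, 15, 2, 23] [472.87 286.43]
top wood [461, 292, 3, 2, 4] [462.   292.75]
top wood [429, 309, 51, 16, 382] [458.31 316.05]
scene red [442, 323, 8, 15, 65] [445.25 330.34]
scene blue [383, 282, 9, 15, 80] [386.65 287.86]
scene yel [415, 303, 7, 6, 29] [418.59 305.07]
scene white [451, 271, 19, 13, 122] [461.13 276.29]
scene white [387, 279, 6, 3, 6] [389.5  279.67]
scene white [353, 296, 78, 54, 1550] [392.24 327.87]
scene white [325, 317, 9, 7, 50] [328.96 320.06]
scene white [430, 320, 6, 3, 12] [432.5  320.83]
scene white [433, 325, 9, 3, 15] [436.93 326.2 ]
scene white [376, 329, 9, 7, 41] [379.93 332.41]
scene white [436, 337, 7, 3, 10] [439.1 338.2]
scene white [435, 343, 13, 5, 25] [441.24 344.96]
scene white [432, 349, 8, 3, 13] [435.46 349.92]
scene white [338, 355, 10, 9, 65] [342.38 358.86]
scene white [375, 363, 81, 35, 370] [419.13 387.76]
scene white [396, 372, 10, 9, 69] [400.54 376.06]
scene white [363, 391, 10, 3, 14] [367.79 391.86]
scene wood [368, 293, 63, 35, 718] [393.72 309.96]
scene wood [310, 337, 23, 44, 176] [316.42 355.59]
scene wood [305, 357, 5, 8, 28] [306.64 360.5 ]
```

```bash
sleep 0
```

```text
(no output)
```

View pics/top0z.png

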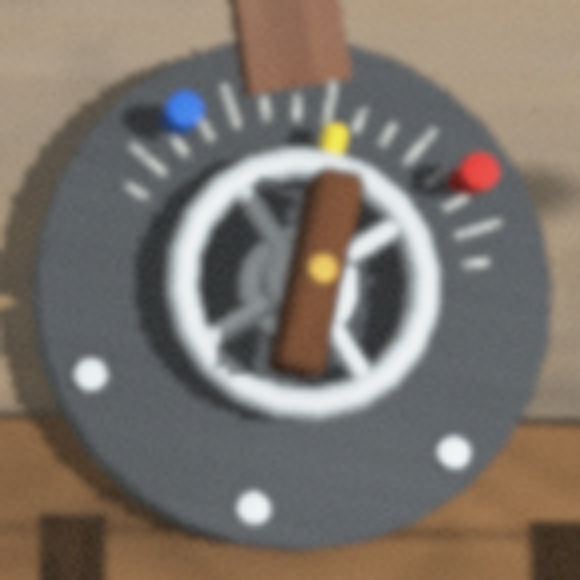

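View pics/scene0z.png

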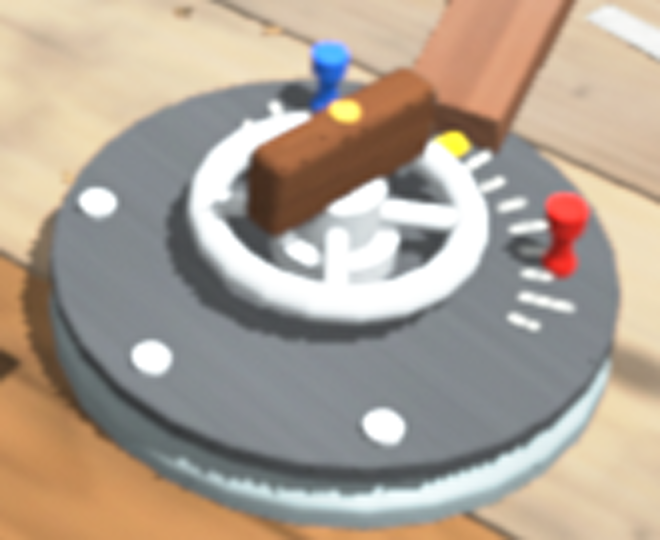

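Run:
```python
from h import *
def rep(a,b): print(a,np.round(b,1))
imt=cv2.imread("pics/top0.png");ims=cv2.imread("pics/scene0.png")
# axis estimates: brass screw on bar top (z~92)
R={"top":(400,225,430,270),"scene":(350,280,440,340)}
sc={}
for n,im in(("top",imt),("scene",ims)):
    b,_=blobs(im,(15,110,150),(30,255,255),R[n],3)
    for s,c in b: print(n,"screw",s.tolist(),c); 
hs=cv2.cvtColor(imt,cv2.COLOR_BGR2HSV);print(hs[223,455],hs[248,415])
b,_=blobs(imt,(0,150,120),(10,255,255),(440,205,470,240));print(b)
b,_=blobs(ims,(0,150,120),(10,255,255),(435,315,460,345));print(b)
# white dot ring: plate dots z=30
for n,ps in(("top",[(357.4,273.15),(448.1,292.5),(398,306.5)]),("scene",[(329,320),(342.4,358.9),(400.5,376.1)])):
    P=np.array([onz(n,u,v,30)[:2] for u,v in ps]);rep(n,P)
    A=np.c_[2*P,np.ones(3)];x=np.linalg.solve(A,(P**2).sum(1));rep("c r",[*x[:2],np.sqrt(x[2]+x[:2]@x[:2])])
# plate ellipse -> dark mask top
h=cv2.cvtColor(imt,cv2.COLOR_BGR2HSV)
rep("pointer tri",tri([("top",418.2,213.9),("scene",418.6,305.1)]))
rep("blue",tri([("top",380.06,206.5),("scene",386.7,284)]))
rep("bar top centroid",onz("top",413.5,248,92))
# depth points
d=np.load("pics/top0.npy")
for u,v in[(405,195),(402,180),(398,150),(392,118),(414,240),(410,262),(360,250),(380,320),(450,310)]:
    o,r=ray("top",u,v);rep((u,v),o+r*d[v,u])
d=np.load("pics/scene0.npy")
for u,v in[(425,295),(430,280),(440,262),(450,246)]:
    o,r=ray("scene",u,v);rep(("s",u,v),o+r*d[v,u])
```

```text
top screw [412, 243, 8, 8, 53] [415.55 246.57]
scene screw [387, 295, 9, 6, 44] [391.09 297.59]
scene screw [414, 303, 9, 6, 37] [418.32 305.16]
[  1 178 234] [ 23 141 233]
[(array([449, 219,  10,   9,  64], dtype=int32), array([453.83, 222.77]))]
[(array([441, 319,  11,  20, 142], dtype=int32), array([445.71, 327.54]))]
top [[ 559.9  -33.4]
 [ 532.2 -171.9]
 [ 510.   -95.2]]
c r [ 594.3 -112.3   86.1]
scene [[ 563.1  -32.4]
 [ 512.7  -94.5]
 [ 535.  -171.3]]
c r [ 597.2 -111.6   86.2]
pointer tri [ 651.1 -125.8   49.1]
blue [660.1 -66.2  53.7]
bar top centroid [ 592.2 -109.1   92. ]
(405, 195) [ 678.1 -103.8   53.7]
(402, 180) [701.5 -99.5  53.5]
(398, 150) [745.9 -92.3  63.2]
(392, 118) [793.8 -82.5  70.9]
(414, 240) [ 603.9 -110.    91.9]
(410, 262) [ 571.8 -103.7   93.2]
(360, 250) [595.9 -37.5  28.5]
(380, 320) [ 4.893e+02 -7.130e+01 -1.000e-01]
(450, 310) [ 5.063e+02 -1.813e+02 -4.000e-01]
('s', 425, 295) [ 677.1 -123.2   50.6]
('s', 430, 280) [ 708.6 -113.2   55.1]
('s', 440, 262) [ 750.  -106.6   62.8]
('s', 450, 246) [ 793.  -100.5   68.1]
```

Run:
```python
from h import *
def rep(a,b): print(a,np.round(b,1))
a=tri([("top",415.55,246.57),("scene",391.09,297.59)]);rep("screw tri",a)
for n,s,p,r in(("top",(415.55,246.57),(418.2,213.9),(453.83,222.77)),("scene",(391.09,297.59),(418.5,305.1),(445.71,322))):
    S=onz(n,*s,92);P=onz(n,*p,49);Rr=onz(n,*r,57);rep(n,[S,P,Rr])
    f=lambda q:np.degrees(np.arctan2(q[1]-S[1],q[0]-S[0]))
    rep("ang p,r",[f(P),f(Rr)]);rep("rad",[np.hypot(*(P-S)[:2]),np.hypot(*(Rr-S)[:2])])
# bar
im=cv2.imread("pics/top0.png")
b,k=blobs(im,(5,90,30),(30,255,255),(402,220,428,276))
k=cv2.morphologyEx(k,cv2.MORPH_CLOSE,np.ones((3,3)))
cs,_=cv2.findContours(k,cv2.RETR_EXTERNAL,cv2.CHAIN_APPROX_NONE);c=max(cs,key=cv2.contourArea)
print(cv2.minAreaRect(c),cv2.boundingRect(c))
P=np.array([onz("top",*q[0],92)[:2] for q in c],dtype=np.float32);r=cv2.minAreaRect(P);print(r)
d=np.load("pics/top0.npy")
# depth mask for bar top
ys,xs=np.mgrid[215:280,395:435];pts=[]
for u,v in zip(xs.ravel(),ys.ravel()):
    o,q=ray("top",u,v);p=o+q*d[v,u]
    if abs(p[2]-92)<5: pts.append(p)
pts=np.array(pts);rep("depthbar",pts.mean(0));print(cv2.minAreaRect(pts[:,:2].astype(np.float32)))
u,s,vt=np.linalg.svd(pts[:,:2]-pts[:,:2].mean(0));print(np.degrees(np.arctan2(vt[0,1],vt[0,0])))
# tool axes now
from scipy.spatial.transform import Rotation as Ro
q=get_state()["ee_rot"];print(Ro.from_quat(np.roll(q,-1)).as_matrix().round(3))
```

```text
screw tri [ 594.8 -112.7   91.9]
top [[ 594.3 -112.1   92. ]
 [ 650.  -124.4   49. ]
 [ 635.7 -176.4   57. ]]
ang p,r [-12.5 -57.3]
rad [57.  76.5]
scene [[ 595.4 -113.2   92. ]
 [ 652.6 -126.7   49. ]
 [ 635.6 -178.7   57. ]]
ang p,r [-13.3 -58.4]
rad [58.8 76.9]
((414.361572265625, 248.15243530273438), (13.398844718933105, 50.423526763916016), 11.9761323928833) (403, 223, 22, 51)
((592.2745361328125, -110.44104766845703), (19.238712310791016, 73.43832397460938), 77.56085205078125)
depthbar [ 593.7 -111.2   92. ]
((594.5147094726562, -112.04019927978516), (18.420427322387695, 76.0497055053711), 76.80741119384766)
167.05600055898307
[[-0.93   0.367 -0.001]
 [ 0.367  0.93  -0.002]
 [ 0.    -0.002 -1.   ]]
```

Emit:
drive_tool([
  [-0.594,-0.486,0,-0.148,0.2],
  [-0.594,-0.486,0,-0.148,0.2],
  [-0.594,-0.486,0,-0.148,0.2],
  [-0.594,-0.486,0,-0.148,0.2],
  [-0.594,-0.486,0,-0.148,0.2],
  [-0.594,-0.486,0,-0.148,0.2],
  [-0.594,-0.486,0,-0.148,0.2],
  [-0.594,-0.486,0,-0.148,0.2],
  [-0.594,-0.486,0,-0.148,0.2],
  [-0.594,-0.486,0,-0.148,0.2],
  [-0.594,-0.486,0,-0.148,0.2],
  [-0.594,-0.486,0,-0.148,0.2],
], grip_force=30)

```text
time_s: 1.6
position: [586.4, -98.6, 222.2]
ee_rot: [-0.0, 0.114, 0.994, 0.0]
contact_force: [-0.1, 0.3, 0.6]
grip_width: 52.4
```

Emit:
drive_tool([
  [-0.011,-0.0115,0.03,0,0.2],
  [-0.011,-0.0115,0.08,0,0.2],
  [-0.011,-0.0115,0.11,0,0.2],
  [-0.011,-0.0115,0.11,0,0.2],
  [-0.011,-0.0115,0.11,0,0.2],
])

```text
time_s: 2.22
position: [594.5, -110.4, 114.2]
ee_rot: [0.001, 0.114, 0.994, -0.0]
contact_force: [-0.4, -0.3, 0.3]
grip_width: 52.6
```

Run:
```python
from h import *
im,d=camera("scene");cv2.imwrite("pics/s1.png",im[150:450,250:570].repeat(2,0).repeat(2,1))
s=get_state();print(s["position"],s["ee_rot"],s["joint_pos"])
```

```text
[ 594.90459236 -110.50247141  114.95154032] [ 1.56997878e-03  1.13563527e-01  9.93529473e-01 -2.16006298e-04] [-2.39856051e-01  1.06828927e-01  1.40422724e+00 -3.39048782e-05
  1.62736713e+00 -1.58303596e+00]
```

View pics/s1.png

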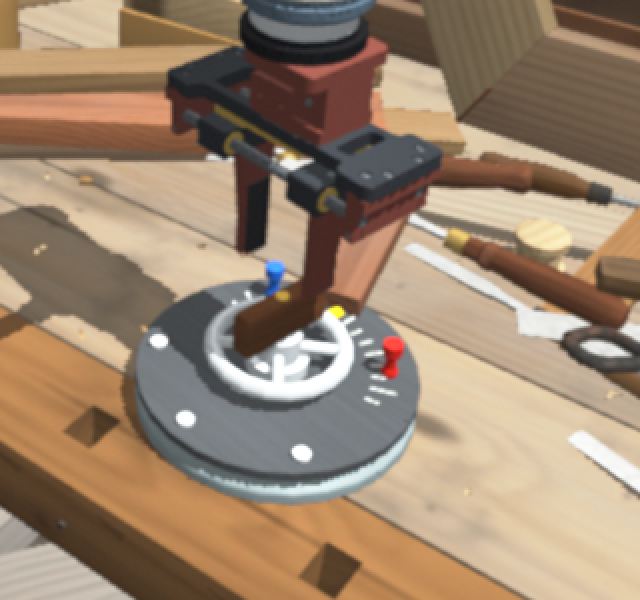

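The fingers straddle the bar (at about 285,320 in the crop). The red marker, at (392,355), and the plank are clear of them. I go down and close.

Emit:
drive_tool([
  [-0.0005,-0.0015,0.03,0,0.2],
  [-0.0005,-0.0015,0.054,0,0.2],
  [-0.0005,-0.0015,0.054,0,0.2],
  [-0.0005,-0.0015,0.054,0,0.2],
  [-0.0005,-0.0015,0.054,0,-1],
  [-0.0005,-0.0015,0.054,0,-1],
  [-0.0005,-0.0015,0.054,0,-1],
  [-0.0005,-0.0015,0.054,0,-1],
  [-0.0005,-0.0015,0.054,0,-1],
  [-0.0005,-0.0015,0.054,0,-1],
], grip_force=30)

```text
time_s: 3.52
position: [594.5, -112.2, 59.5]
ee_rot: [0.001, 0.114, 0.994, -0.0]
contact_force: [-0.4, -0.2, 5.3]
grip_width: 29.9
```

Run:
```python
from h import *
im,d=camera("scene");cv2.imwrite("pics/s2.png",im[230:410,300:500].repeat(3,0).repeat(3,1))
s=get_state();print(s)
```

```text
{'time_s': 3.575, 'joint_pos': array([-2.42594068e-01,  1.32148436e-01,  1.47605964e+00, -2.12440975e-04,
        1.53199680e+00, -1.58550928e+00]), 'qvel': array([-0.00245914,  0.00028078,  0.00026493, -0.0002078 ,  0.00053303,
       -0.00166042]), 'tau': array([ 4.54749065e-01, -4.23478460e+01, -3.69710755e+01,  2.99979514e-01,
       -3.29391751e-02,  1.93874538e-02]), 'position': array([ 594.52651789, -112.17699167,   59.48589592]), 'ee_rot': array([ 6.74534504e-04,  1.13690133e-01,  9.93516009e-01, -1.94291120e-04]), 'contact_force': array([-1.12602296, -0.64516931,  5.44387713]), 'torque': array([-0.19467879,  0.09724103,  0.02143742]), 'grip_width': 30.01002593526556}
```

View pics/s2.png

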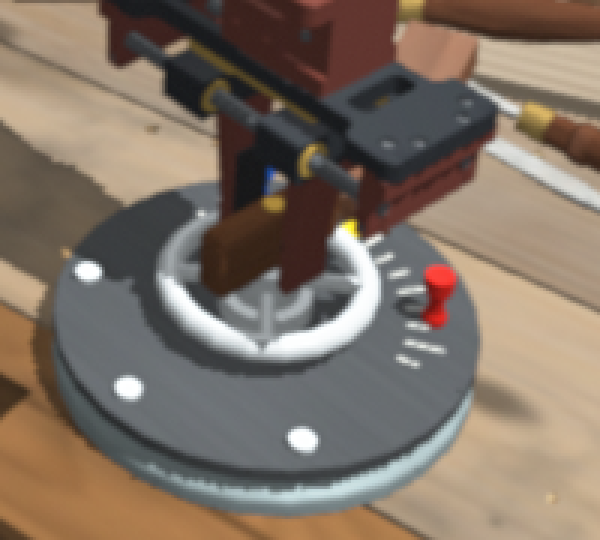

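Emit:
drive_tool([
  [0,0,0,0,-1],
  [0,0,0,0,-1],
], grip_force=30)

```text
time_s: 3.82
position: [594.5, -112.1, 59.4]
ee_rot: [0.001, 0.114, 0.994, -0.0]
contact_force: [-0.9, -0.8, 4.9]
grip_width: 30.1
```

Run:
```python
from h import *
for n,(x0,y0,x1,y1) in {"scene":(340,260,460,360),"top":(330,170,490,320)}.items():
    im,d=camera(n);cv2.imwrite(f"pics/{n}3.png",im);cv2.imwrite(f"pics/{n}3z.png",cv2.resize(im[y0:y1,x0:x1],None,fx=4,fy=4,interpolation=cv2.INTER_CUBIC))
s=get_state();print(s["grip_width"],s["contact_force"],s["torque"],s["position"])
```

```text
29.99832815332882 [ 0.65715042 -1.08452961  5.83102472] [-1.93852209e-01  8.06745884e-02 -5.06950007e-05] [ 594.51767802 -112.16276098   59.46596761]
```

View pics/scene3z.png

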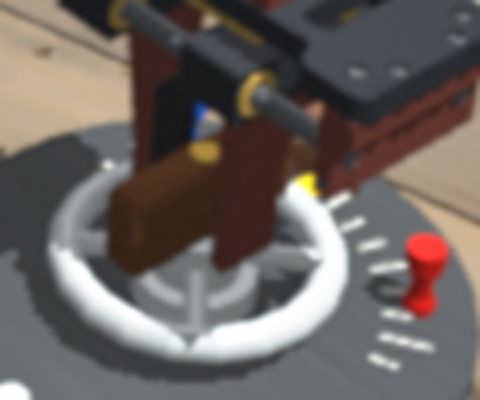

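View pics/top3z.png

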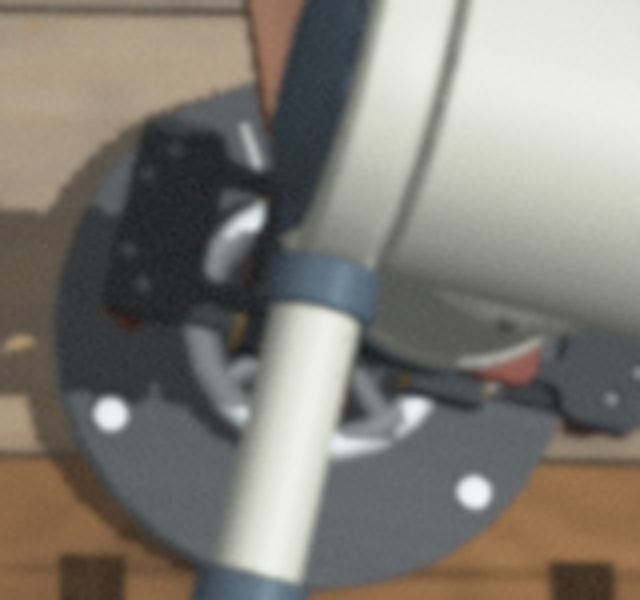

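The fingers have stopped at 30 mm with a 5 N upward push: the tips (z≈59) are most likely closing on the hub under the bar (about 30 mm across, at 195,270), not on the bar. I open a little, rise 7 mm and close again.

Emit:
drive_tool([
  [0,0,0,0,0],
  [0,0,-0.007,0,0],
  [0,0,-0.007,0,0],
  [0,0,-0.007,0,-1],
  [0,0,-0.007,0,-1],
  [0,0,-0.007,0,-1],
  [0,0,-0.007,0,-1],
  [0,0,-0.007,0,-1],
  [0,0,-0.007,0,-1],
  [0,0,-0.007,0,-1],
], grip_force=30)

```text
time_s: 5.18
position: [594.0, -112.1, 65.5]
ee_rot: [-0.0, 0.114, 0.994, -0.0]
contact_force: [-0.1, -0.7, -0.7]
grip_width: 17.7
```

Emit:
drive_tool([
  [0,0,0,0.1,-1],
  [0,0,0,0.2,-1],
  [0,0,0,0.3,-1],
  [0,0,0,0.4,-1],
  [0,0,0,0.5,-1],
  [0,0,0,0.6,-1],
  [0,0,0,0.7,-1],
  [0,0,0,0.7,-1],
  [0,0,0,0.7,-1],
], grip_force=40)

```text
time_s: 6.3
position: [594.0, -112.1, 65.4]
ee_rot: [-0.0, 0.447, 0.895, -0.0]
contact_force: [0.0, -1.8, -2.1]
grip_width: 17.8
```

Run:
```python
from h import *
for n,(x0,y0,x1,y1) in {"scene":(340,260,460,360),"top":(330,170,490,320)}.items():
    im,d=camera(n);cv2.imwrite(f"pics/{n}4.png",im);cv2.imwrite(f"pics/{n}4z.png",cv2.resize(im[y0:y1,x0:x1],None,fx=4,fy=4,interpolation=cv2.INTER_CUBIC))
    for nm,lo,hi in(("red",(0,200,120),(6,255,255)),("yel",(22,150,120),(34,255,255))):
        print(n,nm,[(s.tolist(),c) for s,c in blobs(im,lo,hi,(x0,y0,x1,y1))[0]])
s=get_state();print(s["grip_width"],s["contact_force"],s["torque"],s["position"],s["ee_rot"])
```

```text
scene red [([442, 321, 9, 17, 70], array([445.86, 329.19]))]
scene yel [([427, 321, 8, 6, 38], array([429.95, 323.47]))]
top red []
top yel []
17.827926867406866 [-0.86700769 -1.14182432 -2.54396309] [-0.35042174  0.05062315 -0.01607261] [ 594.00007729 -112.09729098   65.44470418] [-1.39617472e-04  4.46996233e-01  8.94535814e-01 -1.63682967e-04]
```

View pics/scene4z.png

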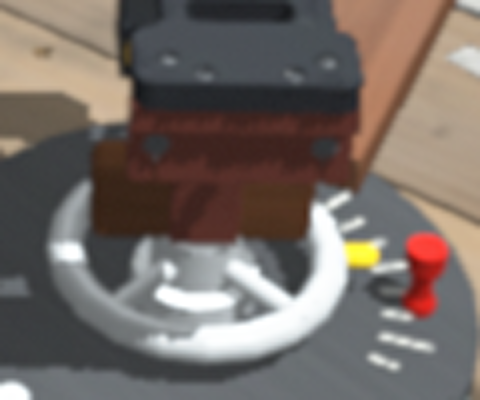

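View pics/top4z.png

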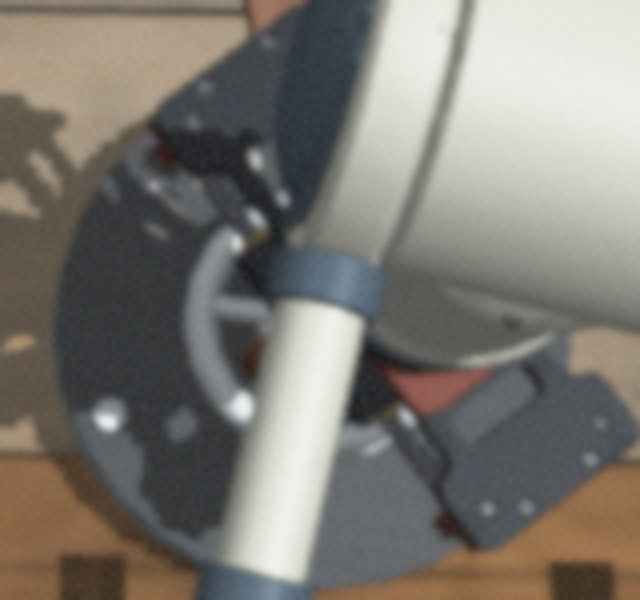

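Run:
```python
from h import *
S=onz("scene",391.09,297.59,92)
im=cv2.imread("pics/scene4.png")
b,k=blobs(im,(0,130,100),(10,255,255),(435,312,458,345));print(b)
for v in range(316,342): 
    x=np.where(k[v])[0]
    if len(x):print(v,x.min(),x.max(),end="; ")
print()
b,_=blobs(im,(20,110,100),(36,255,255),(420,312,440,332));print(b)
f=lambda q,S=S:np.degrees(np.arctan2(q[1]-S[1],q[0]-S[0]))
print("p",f(onz("scene",430,323.5,49)))
for v,z in((321,58),(322,58),(327.5,44),(336,30.5)):
    q=onz("scene",445.8,v,z);print(v,z,f(q),np.hypot(*(q-S)[:2]))
T=np.array([594.7,-112.3,0])
q=tri([("top",453.83,222.5),("scene",445.8,322)]);print("red tri",q,f(q,T))
```

```text
[(array([441, 318,  11,  21, 153], dtype=int32), array([445.7 , 327.42]))]
318 445 446; 319 442 449; 320 442 450; 321 442 451; 322 442 451; 323 442 451; 324 442 451; 325 443 451; 326 443 450; 327 443 450; 328 443 449; 329 443 448; 330 443 447; 331 443 447; 332 442 447; 333 442 447; 334 441 448; 335 441 448; 336 441 448; 337 442 447; 338 444 447; 
[(array([426, 320,   9,   7,  48], dtype=int32), array([429.85, 323.08]))]
p -54.93119503243534
321 58 -57.742465931274005 76.93856828347634
322 58 -59.300620604585646 76.81820185740679
327.5 44 -55.81052594756274 78.83612632331948
336 30.5 -57.54434970378236 80.22630360557405
red tri [ 636.8650618  -177.5083774    55.29196079] -57.11247029911226
```

Emit:
drive_tool([
  [0,0,0,0.06,-1],
  [0,0,0,0.06,-1],
  [0,0,0,0.06,-1],
  [0,0,0,0.06,0],
  [0,0,0,0.06,0],
  [0,0,0,0.06,0],
  [0,0,0,0.06,0],
], grip_force=40)

```text
time_s: 7.28
position: [594.3, -111.8, 65.8]
ee_rot: [0.0, 0.474, 0.881, 0.0]
contact_force: [0.2, -0.9, -0.1]
grip_width: 43.9
```

Emit:
drive_tool([
  [0,0,-0.05,0,0],
  [0,0,-0.1,0,0],
  [0,0,-0.15,0,0],
  [0.06,0.03,-0.15,0,0],
  [0.12,0.06,-0.15,0,0],
  [0.17,0.08,-0.15,0,0],
  [0.23,0.11,-0.15,0,0],
  [0.23,0.11,-0.15,0,0],
  [0.23,0.11,-0.15,0,0],
])

```text
time_s: 8.4
position: [559.3, 140.7, 215.7]
ee_rot: [0.0, 0.474, 0.881, -0.0]
contact_force: [0.3, -0.4, -0.6]
grip_width: 43.9
```

```bash
cat > m.py <<'E'
from h import *
import sys
t=sys.argv[1]
for n,(x0,y0,x1,y1) in {"scene":(340,260,460,360),"top":(330,170,490,320)}.items():
    im,d=camera(n);np.save(f"pics/{n}{t}.npy",d);cv2.imwrite(f"pics/{n}{t}.png",im);cv2.imwrite(f"pics/{n}{t}z.png",cv2.resize(im[y0:y1,x0:x1],None,fx=4,fy=4,interpolation=cv2.INTER_CUBIC))
    for nm,lo,hi in(("red",(0,150,100),(10,255,255)),("yel",(20,110,100),(36,255,255)),("blue",(100,150,80),(125,255,255))):
        print(n,nm,[(s.tolist(),c) for s,c in blobs(im,lo,hi,(x0,y0,x1,y1),10)[0]])
s=get_state();print(s["time_s"],s["grip_width"],s["contact_force"],s["position"],s["ee_rot"])
E
python3 m.py 5
```

```text
scene red [([441, 319, 11, 20, 142], array([445.71, 327.54]))]
scene yel [([387, 295, 8, 6, 30], array([391.03, 297.67])), ([427, 322, 8, 7, 46], array([430.22, 325.2 ]))]
scene blue [([384, 282, 8, 13, 71], array([386.94, 286.94]))]
top red [([449, 219, 10, 9, 66], array([453.7 , 222.76]))]
top yel [([438, 226, 8, 8, 47], array([441.64, 229.51])), ([412, 244, 7, 6, 28], array([415.04, 246.68]))]
top blue [([376, 203, 9, 10, 70], array([380.04, 207.5 ]))]
8.5 43.68050947573402 [ 0.2212487  -1.34725015 -0.12333292] [559.65525658 139.33389349 215.60752479] [ 1.38632654e-04  4.74688182e-01  8.80154000e-01 -2.15373367e-04]
```

View pics/scene5z.png

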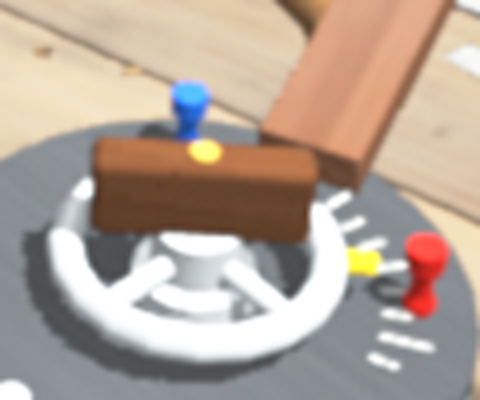

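View pics/top5z.png

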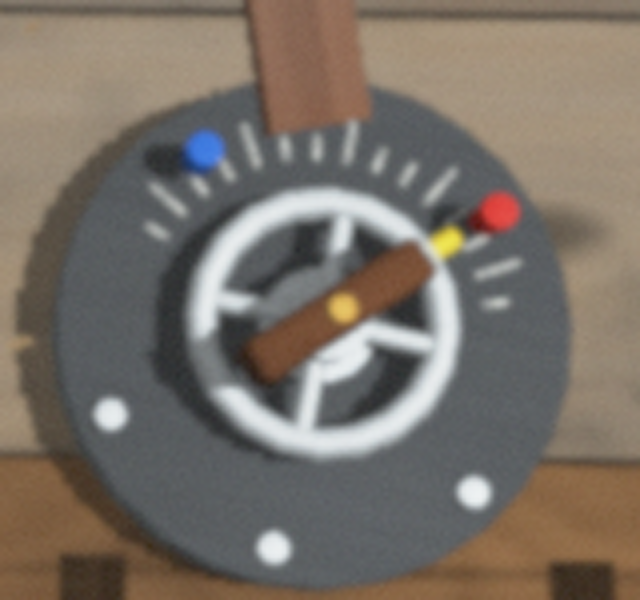

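Run:
```python
from h import *
f=lambda q,S:round(float(np.degrees(np.arctan2(q[1]-S[1],q[0]-S[0]))),2)
# screws (avg of 2 looks) per view, axis
S={"top":onz("top",415.3,246.62,92),"scene":onz("scene",391.06,297.63,92)}
D={"top":np.array([594.3,-112.3]),"scene":np.array([597.2,-111.6])}
for n,p,r in(("top",(441.64,229.51),(453.76,222.76)),("scene",(430.22,325.2),(446.6,321))):
    P=onz(n,*p,49);Rr=onz(n,*r,57.5);
    for nm,A in(("screw",S[n]),("dots",D[n])):print(n,nm,A[:2].round(1),"p",f(P,A),"r",f(Rr,A),np.hypot(*(P[:2]-A[:2])),np.hypot(*(Rr[:2]-A[:2])))
P=tri([("top",441.64,229.51),("scene",430.22,325.2)]);R=tri([("top",453.76,222.5),("scene",446.6,321)]);A=tri([("top",415.3,246.6),("scene",391.06,297.6)])
print(P,R,A,f(P,A),f(R,A))
# bar via depth and colour in top
d=np.load("pics/top5.npy")
ys,xs=np.mgrid[215:280,380:450];pts=[]
for u,v in zip(xs.ravel(),ys.ravel()):
    o,q=ray("top",u,v);p=o+q*d[v,u]
    if abs(p[2]-92)<5: pts.append(p)
pts=np.array(pts)[:,:2];print(pts.mean(0));_,_,vt=np.linalg.svd(pts-pts.mean(0));print("bar",np.degrees(np.arctan(vt[0,1]/vt[0,0])),cv2.minAreaRect(pts.astype(np.float32)))
# wheel ring centre from white mask, top view
im=cv2.imread("pics/top5.png");h=cv2.cvtColor(im,cv2.COLOR_BGR2HSV)
# plate outline: markers by image direction
```

```text
top screw [ 594.3 -111.7] p -56.14 r -57.33 57.70261343168904 76.59244687724865
top dots [ 594.3 -112.3] p -55.86 r -57.12 57.20783269065837 76.09167346521365
scene screw [ 595.3 -113.2] p -58.4 r -57.15 56.770112342639635 78.17465581064036
scene dots [ 597.2 -111.6] p -60.89 r -58.97 57.173151320002724 78.50917549173911
[ 626.9312485  -160.36200165   46.935802  ] [ 637.04429546 -177.62472087   56.86111832] [ 594.88289427 -112.4593168    91.73031522] -56.22 -57.1Traceback (most recent call last):
  File "<stdin>", line 15, in <module>
  File "h.py", line 4, in ray
    c=calibration(n);T=c["world_to_cam"];R=T[:3,:3];o=-R.T@T[:3,3]
ValueError: time passes only in moves, steps and waits
```

Run:
```python
from cell import *
import numpy as np,cv2
for n in("top","scene"):
    c=calibration(n);d=np.load(f"pics/{n}5.npy");T=c["world_to_cam"]
    v,u=np.mgrid[0:480,0:640];X=np.stack([(u-c["cx"])/c["fx"]*d,(v-c["cy"])/c["fy"]*d,d],-1).reshape(-1,3)
    W=(X-T[:3,3])@T[:3,:3]
    m=(d.ravel()>0)&(abs(W[:,2]-92)<4)&(np.hypot(W[:,0]-595,W[:,1]+112)<48)
    p=W[m][:,:2];_,_,vt=np.linalg.svd(p-p.mean(0));print(n,m.sum(),p.mean(0),"bar",np.degrees(np.arctan(vt[0,1]/vt[0,0])),cv2.minAreaRect(p.astype(np.float32)))
    # red top
    m=(d.ravel()>0)&(abs(W[:,2]-57.5)<5)&(np.hypot(W[:,0]-636,W[:,1]+177)<12);q=W[m];print("red",m.sum(),q.mean(0),[np.degrees(np.arctan2(*(q.mean(0)[:2]-p.mean(0))[::-1]))])
```

```text
top 622 [ 593.91208186 -111.19846633] bar -56.6980392988589 ((594.184326171875, -111.70684051513672), (17.842056274414062, 75.75179290771484), 33.375362396240234)
red 73 [ 636.17220254 -177.21613895   58.00792941] [np.float64(-57.37533284861706)]
scene 517 [ 591.05531733 -114.55659705] bar -56.564894709847465 ((592.4000244140625, -113.37834930419922), (21.448755264282227, 75.2205581665039), 33.370079040527344)
red 76 [ 633.76801393 -179.78216971   57.04894728] [np.float64(-56.781381540350026)]
```

The bar stands at −56.6° and red at about −57.1°, so they agree to within measurement error. The arm is clear and I hand in.

Run:
```python
from cell import *
print(hand_in())
```

```text
the job is handed in; nothing more can be done
None
```

I turned the handwheel about 44° clockwise by its cross bar, so the yellow pointer now points at the red marker. I then let go, backed the arm away and handed the job in at about 8.5 s.

- **First grasp:** The first try stopped at 30 mm opening with about 5 N upward on the tool, most likely on the hub under the bar. I opened, rose 7 mm and closed again at 18 mm, the bar's thickness. The arm then turned the wheel without slipping.
- **Last checks:** These came from both cameras after release, with the arm clear.

| Measured direction | Pointer or bar | Red marker |
|---|---|---|
| Bar, from depth | −56.6° to −56.7° | −56.8° to −57.4° |
| Pointer by colour, top camera | −56.1° | −57.3° |
| Pointer by colour, scene camera | −58.4° | −57.2° |

- **Disagreement:** The two colour checks fall on opposite sides of the red marker, each about 1.2° off. That is within the calibration error. Using the three white dots on the plate as the centre made the scene camera's gap 1.9°, but that centre is less certain.

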